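Free a sample vial and hold it up with the vial tongs

TASK

Swing the retaining arm of the vial stand a quarter turn aside, from over the vial until it points straight over the short index post, and leave it there. Then take the vial tongs off their rest, close them on the vial that the arm covered and lift it upright at least 10 cm straight up out of its pocket, touching that vial with nothing but the tongs and leaving the other vial and the things round about where they are. Finish while still holding the vial up in the squeezed tongs.

Things in the scene. Friction and masses are not known exactly. Their poses are not given: they have to be found in the camera images.
- stand: Fixed grey metal vial stand: plate 100 (x) by 175 mm (y), top 24 mm up. Origin on the worktop; +x to its rear, +y to its left seen from the robot. Two pockets 6 mm deep, floors 18 mm up: main one at x -20, y 0 mm, 28 mm wide; other at x -20, y -75 mm. Turned up to 0.3 rad. With the arm aside the tongs have free room from the front (-x) and above.
- retainer (a joint): Angle of the retaining arm about its upright pivot, rad. 0: it points to the stand's front (-x), 3 mm above the main vial's cap, and blocks it; grows clockwise seen from above; pi/2: it points to the stand's left (+y) over the index post. Starts within 0.2 of 0. Slight friction (about 1 N at the peg), stays where left; stops at -0.3 and 2.3.
- retainer_peg (a point): Centre of the black upright round peg near the end of the retaining arm, by which it is swung: 14 mm thick, 84 to 116 mm above the worktop, this point at 100 mm. The arm under it lies 76 to 84 mm up, 13 mm wide (18 mm round the peg), with a rubber pad below down to 72 mm. The peg's axis is 50 mm from the pivot's.
- retainer_pivot (a point): Point on the vertical pivot axis of the retaining arm, at the peg's height, at x +30, y 0 mm of the stand. The pivot post with the arm's hub ends 84 mm above the worktop.
- index_post (a point): Top of the short thin index post, 8 mm thick, on the stand at x +30, y +50 mm, 68 mm above the worktop; the parked arm points over it with its peg straight above.
- vial_mid (a point): Centre (half-way up) of the sample vial to be lifted: clear glass, black screw cap, 25 mm thick, 51 mm tall (glass 42 mm), 18 g, standing loose in the main pocket under the retaining arm. Its origin is at 43.5 mm above the worktop at the start. z along the vial.
- vial: The same vial; origin at the centre of its underside, z up its axis.
- tongs_grip (a point): Midway between the grip pads of the steel vial tongs, half-way up, 46 mm above the worktop while on the rest. +x points to the jaws, y is the closing direction, z up. Rubber pads outside the arms are 38 mm long (x), 20 mm tall; width over them: 55 mm open, 38 mm closed on the vial, 32 mm fully closed. Beside and below the pads is free room for fingers.
- tongs_jaws (a point): Point midway between the two V-shaped jaws, 100 mm along +x from tongs_grip at the same height. Jaws 16 mm tall and 26 mm long, 50 mm free between them when open, 77 mm wide outside; they close evenly on this point, axis upright, and their Vs centre a round vial there.
- tongs: The whole tongs, 205 mm long, 92 g, balanced near tongs_grip; origin and axes as tongs_grip; pivot 90 mm behind (-x). Sprung open: about 4.5 N on each pad starts to close them, about 6.5 N has them at the vial, 20 N or more grips it well. Squeezed a few mm (to 48 mm wide) they stay in the fingers by friction, jaws still open, and can be lifted.
- rest: Fixed low grey rest on which the tongs lie: foot 30 mm wide, 8 mm thick; a rear cradle 80 to 101 mm behind the grip pads and a cross bar 43 to 57 mm ahead of them carry the tongs at 38 mm above the worktop. Origin on the worktop under tongs_grip, same axes.
- spare_vial: A smaller vial (22 mm thick, 46 mm tall) in the stand's other pocket, 75 mm to the right of the main one; leave alone. Origin at its underside.
- dish: Glass dish, 62 mm wide, 12 mm high; leave alone. Origin at its underside.
- beaker: Small glass beaker, 55 mm wide, 59 mm high; leave alone. Origin at its underside.
- cal_weight: Steel check weight, 27 mm wide, 48 mm tall; leave alone. Origin at its underside.
Things that resemble listed ones, but are neither listed nor needed, are in the scene too. There is more than one size of the stand; the job needs the larger.

How it is judged:
By the outcome, as a careful person would: the job done as asked, in the order asked, and still so for the second after the job is handed in, while the arm keeps its last pose, push and grip.
It also fails if it takes over 58 s, if anything falls off the work surface, if the arm or the gripper's body presses on something with over 40 N, if the wrist force passes 120 N, or if a joint passes its speed limit or range.

ROBOT

A 6-joint arm with a two-finger parallel gripper is mounted at the origin on a cart in front of the work surface, level with it; the furniture and walls round the work are solid. World frame = base frame: x ahead of the robot, y to its left, z up, the work surface at z = 0. Lengths are in m, angles in rad, forces in N, time in s.
With the tool pointing down it reaches from about 0.275 to 0.775 m from the base axis. Payload 14.6 kg.
Tool frame: the origin (TCP) lies between the finger pads; the fingertips stand 14 mm ahead of it and the grasp point (between the pads) lies 5 mm behind it; z points along the fingers, y is the direction in which the jaws open and shut (so a half turn about z gives the same grasp; the last joint's range is limited). The gripper opens to 85 mm and grips with 20 to 120 N. Pads are 22 mm wide; open, the fingers measure 114 mm over their backs; the gripper's body (76 mm by 85 mm) begins 54 mm behind the grasp point. The pads swing forward as they close: fully open they stand 13 mm farther back than shut.
Start: joints at [-1.463, 0.263, -0.048, 1.259, 0, 1.415], TCP at [0.136, -0.507, 0.245] pointing down, gripper open.
Joint ranges: [-2.65, 2.65], [-0.89, 1.7], [-1.18, 1.37], [-2.13, 2.11], [-1.35, 1.29], [-3.14, 3.14]. Speed limits (rad/s): [1.89, 1.89, 2.57, 2.79, 3.14, 3.14].

INTERFACE

Orientations are given as a rotation vector (axis times angle).
In Python, from station import manip, jaws, status, optics gives the robot as it stands. Calls block until the motion is done:
- manip.reach(position, orientation): joint-space move of the TCP to a pose.
- manip.line_to(position, max_speed=0.15, orientation=None, contact_N=None): straight line of the TCP; orientation=None keeps the orientation; max_speed is the mean speed in m/s. With contact_N (N) it stops when the force on the tool has changed by that much, and returns True; else False.
- manip.move_j(angles): joint-space move.
- jaws.open_jaws() and jaws.clamp(force=None): open the fingers fully, or close them until they stop; force is the grip in N (None keeps the last).
- manip.sleep(seconds).
- manip.ik(position, orientation): joint angles nearest the present ones, or None.
- status.observe(): the state.
- optics.read_camera(name): name is "scene" or "top" or "wrist"; returns a dict with "frame" (384x512x3 uint8, red, green, blue), "z_map" (384x512 float32, m along the optical axis (not along the pixel's ray), 0 where there is no reading), "mtx" (3x3 intrinsics, pixels), "dist" ([k1, k2, p1, p2, k3] as OpenCV has them; the pictures are not rectified), "world_to_cam" (4x4, takes a point from world to camera coordinates). Camera axes: x right, y up, looking along -z (the intrinsics and any distortion apply to the point x, -y, -z); pixel columns grow to the right and rows downward; lengths in m; the calibration is good to about 2 mm. A picture is of the moment at which its call begins.
A pose or a line that the arm cannot do raises manip.MotionError and nothing moves.
- manip.hand_in(): hands the job in, once; it reports no verdict.
The state is a dict: "time": time; "qpos": joint angles; "dq": joint speeds; "tau": joint torques, N m; "tcp_pos": TCP position; "eef_rot": TCP orientation; "ft_force": force on the tool from outside, world axes, zero at the start; "wrist_torque": the same for the moment, N m; "grip_width": finger opening in m.
Only numpy, scipy, OpenCV 4.12 (cv2) and the standard library are available. Lean on these libraries where they do the work, as an engineer would, in place of code of your own. Each camera call takes 0.05 s, during which the arm holds its last target.

## Working session

There is one attempt and no reset: what is moved stays moved. The work goes in short steps, each a Python script; the robot and the scene stay as the last script left them, time stands still between calls to the robot, and variables do not carry over. Pictures are saved under pics/ and viewed, and the job is handed in when it is done.

```bash
ls; mkdir -p pics; python3 - <<'E'
from station import manip, jaws, status, optics
import cv2,numpy as np
s=status.observe();print(s)
for n in ["scene","top","wrist"]:
    d=optics.read_camera(n)
    np.savez(f"{n}0.npz",**d)
    cv2.imwrite(f"pics/{n}0.png",cv2.resize(d["frame"][:,:,::-1],(768,576),interpolation=cv2.INTER_CUBIC))
    print(n,d["mtx"],d["dist"],d["world_to_cam"])
E
```

```text
pics
{'time': 0.0, 'qpos': array([-1.46333999e+00,  2.63510433e-01, -4.89530704e-02,  1.25935969e+00,
        5.03148976e-06,  1.41551469e+00]), 'dq': array([ 0.00079008, -0.00082486,  0.00095529, -0.00022763,  0.00036826,
        0.0011033 ]), 'tau': array([ 1.39837517e-03, -6.37622738e+01,  3.84559643e+01,  1.37250888e-02,
       -6.20193100e-05,  1.26761211e-05]), 'tcp_pos': array([ 0.1363341 , -0.50672775,  0.24482563]), 'eef_rot': array([-3.11350551e+00, -4.11387333e-01, -4.64532477e-05]), 'ft_force': array([-0.86575428,  1.02318134,  0.30567349]), 'wrist_torque': array([ 0.00512976, -0.00113028,  0.0193619 ]), 'grip_width': 0.08541612994566926}
scene [[348.56104046   0.         253.98330733]
 [  0.         348.56104046 181.16225431]
 [  0.           0.           1.        ]] [-0.03929836  0.          0.          0.          0.        ] [[ 0.9011819  -0.433224   -0.01371663 -0.5370227 ]
 [ 0.22813185  0.44717107  0.8648664  -0.24155747]
 [-0.3685472  -0.78253115  0.50181467 -0.60721896]
 [ 0.          0.          0.          1.        ]]
top [[429.25593966   0.         255.32484
[... 184 characters left out ...]
1 -1.00988782e-03  7.29415104e-02]
 [ 9.73224753e-01  6.27389162e-03  2.29769924e-01 -6.31784248e-01]
 [-2.29758337e-01 -2.51880844e-03  9.73244451e-01 -1.13965801e+00]
 [ 0.00000000e+00  0.00000000e+00  0.00000000e+00  1.00000000e+00]]
wrist [[275.15744403   0.         253.23218083]
 [  0.         275.15744403 193.05642383]
 [  0.           0.           1.        ]] [-0.02300062  0.          0.          0.          0.        ] [[ 2.60406942e-01 -9.65498738e-01 -6.41355181e-04 -5.25128183e-01]
 [ 9.31806601e-01  2.51493598e-01 -2.61701030e-01  3.44194815e-02]
 [ 2.52833311e-01  6.75511460e-02  9.65148776e-01 -3.79255869e-01]
 [ 0.00000000e+00  0.00000000e+00  0.00000000e+00  1.00000000e+00]]
```

View pics/scene0.png

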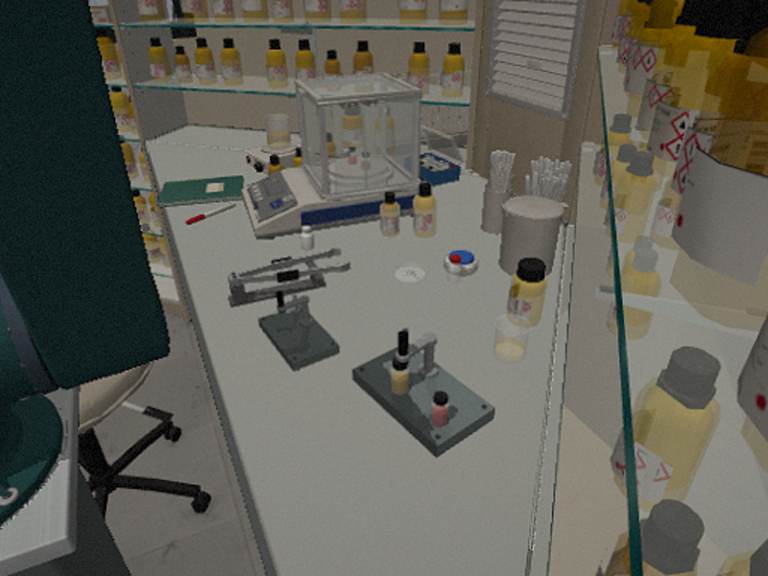

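View pics/top0.png

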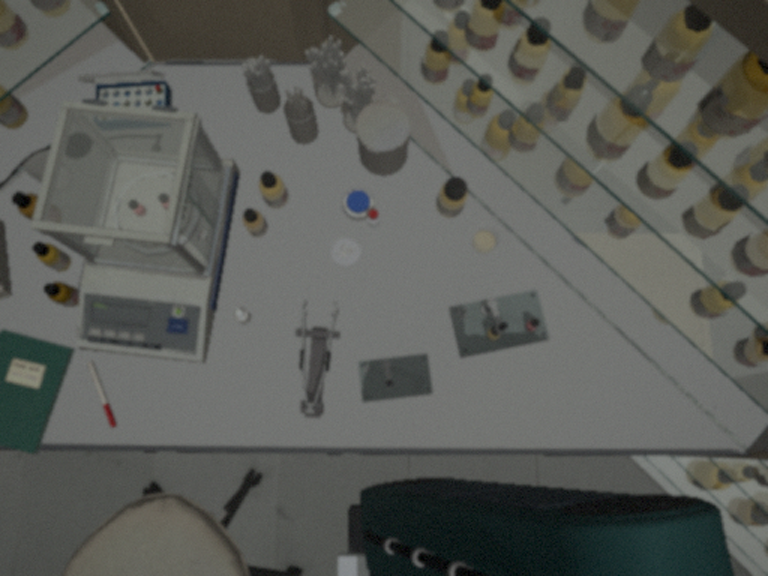

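View pics/wrist0.png

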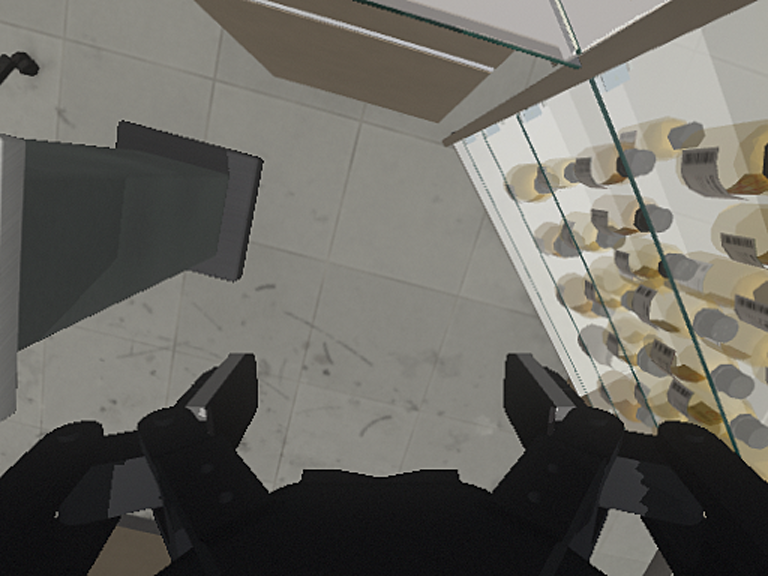

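```bash
cat > h.py <<'E'
import numpy as np,cv2
def cloud(d):
    h,w=d["z_map"].shape
    u,v=np.meshgrid(np.arange(w),np.arange(h))
    p=cv2.undistortPoints(np.stack([u,v],-1).reshape(-1,1,2).astype(np.float64),d["mtx"],d["dist"]).reshape(h,w,2)
    z=d["z_map"].astype(float)
    c=np.stack([p[...,0]*z,-p[...,1]*z,-z],-1)
    M=np.linalg.inv(d["world_to_cam"])
    P=c@M[:3,:3].T+M[:3,3]
    P[z==0]=np.nan
    return P
def ray(d,uv,zw):
    p=cv2.undistortPoints(np.array([[uv]],float),d["mtx"],d["dist"]).ravel()
    M=np.linalg.inv(d["world_to_cam"])
    r=M[:3,:3]@np.array([p[0],-p[1],-1.]);o=M[:3,3]
    return o+r*(zw-o[2])/r[2]
def proj(d,P):
    P=np.atleast_2d(P);c=P@d["world_to_cam"][:3,:3].T+d["world_to_cam"][:3,3]
    return cv2.projectPoints(c*[1,-1,-1],np.zeros(3),np.zeros(3),d["mtx"],d["dist"])[0][:,0]
def pic(d,name,pts=(),crop=None,s=None):
    x0,y0,x1,y1=crop or (0,0,512,384)
    s=s or min(800/(x1-x0),600/(y1-y0))
    im=cv2.resize(d["frame"][y0:y1,x0:x1,::-1],None,fx=s,fy=s,interpolation=cv2.INTER_CUBIC)
    for q in pts:
        cv2.circle(im,tuple(int(round(a)) for a in ((q[0]+.5-x0)*s,(q[1]+.5-y0)*s)),3,(0,0,255),1)
    cv2.imwrite("pics/"+name,im)
E
python3 - <<'E'
from h import *
d=dict(np.load("top0.npz"));P=cloud(d)
print("table z",np.nanmedian(P[200:220,250:270,2]))
for n,(x0,y0,x1,y1) in dict(big=(285,180,380,250),small=(230,225,300,275),tongs=(190,195,235,285)).items():
    Q=P[y0:y1,x0:x1].reshape(-1,3);Q=Q[~np.isnan(Q[:,0])]
    print(n,np.histogram(Q[:,2],bins=np.arange(-.01,.13,.006)))
    for lo,hi in((.018,.029),(.035,.06),(.07,.09),(.09,.13)):
        S=Q[(Q[:,2]>lo)&(Q[:,2]<hi)]
        if len(S)>5:
            print(lo,hi,len(S),S.mean(0),cv2.minAreaRect((S[:,:2]*1000).astype(np.float32)))
pic(d,"big.png",crop=(285,180,380,250));pic(d,"tongs.png",crop=(170,180,300,285))
d=dict(np.load("scene0.npz"));pic(d,"bigs.png",crop=(140,150,340,310))
E
```

```text
table z -0.001026531748209214
big (array([ 398, 3499,  629,   21,  164, 1302,  309,   20,   12,   16,   36,
         20,   34,   19,   14,   90,   12,    1,    3,    3,   12,   10,
          0]), array([-0.01 , -0.004,  0.002,  0.008,  0.014,  0.02 ,  0.026,  0.032,
        0.038,  0.044,  0.05 ,  0.056,  0.062,  0.068,  0.074,  0.08 ,
        0.086,  0.092,  0.098,  0.104,  0.11 ,  0.116,  0.122,  0.128]))
0.018 0.029 1689 [ 0.57717415 -0.1483393   0.02361311] ((569.3270874023438, -115.12095642089844), (113.07367706298828, 252.67434692382812), 16.43654441833496)
0.035 0.06 83 [ 0.56861538 -0.15869441  0.04935622] ((571.5126342773438, -142.74456787109375), (146.7688751220703, 59.93798065185547), 74.33991241455078)
0.07 0.09 127 [ 0.58272261 -0.13014966  0.08164475] ((574.687744140625, -115.56498718261719), (66.62376403808594, 57.42817687988281), 20.72420883178711)
0.09 0.13 30 [ 0.55733755 -0.13906414  0.11192789] ((575.5704345703125, -129.92926025390625), (56.597137451171875, 13.022971153259277), 28.67430305480957)
small (array([ 225, 1691,  301,   88,  866,  233,    3,    1,    0, 
[... 745 characters left out ...]
002655029297)
tongs (array([ 347, 2304,  646,  158,    8,    7,    7,  110,  119,  132,  177,
         23,    0,    0,    0,    0,    0,    0,    0,    0,    0,    0,
          0]), array([-0.01 , -0.004,  0.002,  0.008,  0.014,  0.02 ,  0.026,  0.032,
        0.038,  0.044,  0.05 ,  0.056,  0.062,  0.068,  0.074,  0.08 ,
        0.086,  0.092,  0.098,  0.104,  0.11 ,  0.116,  0.122,  0.128]))
0.018 0.029 11 [0.47298395 0.19723408 0.0222853 ] ((475.14892578125, 198.42074584960938), (146.30361938476562, 12.170815467834473), 2.8032889366149902)
0.035 0.06 525 [0.5012033  0.20527736 0.04651493] ((509.9818115234375, 201.0261993408203), (212.39576721191406, 83.44829559326172), 1.9014091491699219)
```

View pics/big.png

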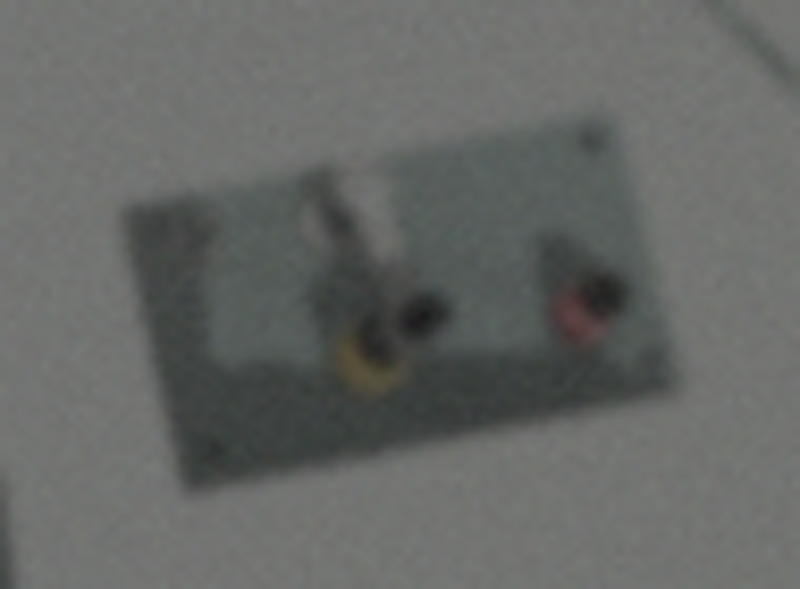

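View pics/bigs.png

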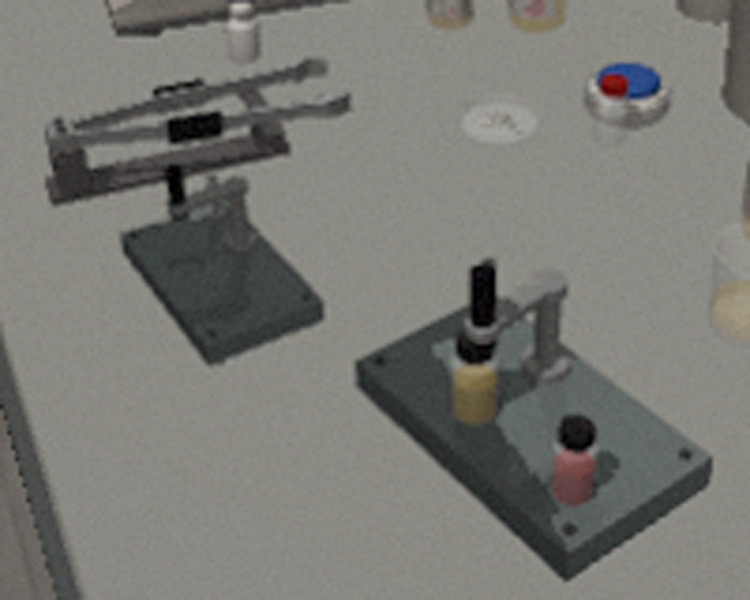

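View pics/tongs.png

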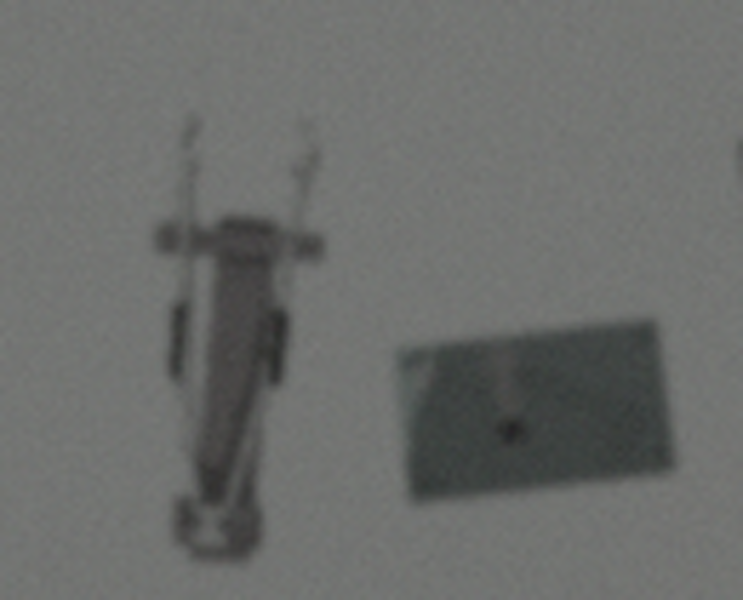

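```bash
cat > fit.py <<'E'
from h import *
from scipy.optimize import minimize
def fitrect(S,sx,sy,x0):
    # maximise points inside minus area-prior: soft distance of signed box
    def R(a): return np.array([[np.cos(a),-np.sin(a)],[np.sin(a),np.cos(a)]])
    return R
for n in["top","scene"]:
    d=dict(np.load(n+"0.npz"));P=cloud(d)
    x0,y0,x1,y1=(285,180,380,250) if n=="top" else (225,215,335,310)
    m=np.zeros(P.shape[:2],np.uint8)
    with np.errstate(invalid="ignore"):
        m[y0:y1,x0:x1]=((P[...,2]>.015)&(P[...,2]<.031))[y0:y1,x0:x1]
    m=cv2.morphologyEx(m,cv2.MORPH_OPEN,np.ones((3,3)))
    k,l,st,_=cv2.connectedComponentsWithStats(m)
    i=1+np.argmax(st[1:,4]);S=P[l==i]
    r=cv2.minAreaRect((S[:,:2]*1000).astype(np.float32))
    print(n,r,np.median(S[:,2]))
    # angle of plane edges via robust: percentile extents along rotated axes
    best=None
    for a in np.arange(0,.35,.005):
        c,s=np.cos(a),np.sin(a);X=S[:,0]*c+S[:,1]*s;Y=-S[:,0]*s+S[:,1]*c
        e=[np.percentile(X,[1,99]),np.percentile(Y,[1,99])]
        A=np.ptp(e[0])*np.ptp(e[1])
        if best is None or A<best[0]: best=(A,a,e)
    A,a,e=best;c,s=np.cos(a),np.sin(a);mx,my=e[0].mean(),e[1].mean()
    print(" yaw",a,"ext",np.ptp(e[0]),np.ptp(e[1]),"centre",mx*c-my*s,mx*s+my*c)
E
python3 fit.py
python3 - <<'E'
from h import *
t=dict(np.load("top0.npz"))
f=95/800
for c in [(125,210),(610,115),(680,390),(188,490)]:
    print(ray(t,(285+c[0]*f-.5,180+c[1]*f-.5),.024))
s=dict(np.load("scene0.npz"));f=200/750
for c in [(357,365),(712,462),(567,567)]:
    print("s",ray(s,(140+c[0]*f-.5,150+c[1]*f-.5),.024))
print("pegtop t",ray(t,(285+423*95/800,180+312*95/800),.116))
print("pegtop s",ray(s,(140+482*f,150+264*f),.116))
E
```

```text
top ((579.3512573242188, -149.5807342529297), (100.9013442993164, 177.85101318359375), 11.673162460327148) 0.023651715003587648
 yaw 0.195 ext 0.09853692651073359 0.17346480579120335 centre 0.5787597404660665 -0.14898871154363624
scene ((581.798583984375, -146.73284912109375), (102.47555541992188, 176.7702178955078), 12.447822570800781) 0.023977293736890837
 yaw 0.2 ext 0.09911738210838689 0.17264845355375363 centre 0.5816508078390966 -0.14819049870590217
[ 0.60995872 -0.05188552  0.024     ]
[ 0.64499734 -0.22253162  0.024     ]
[ 0.54783897 -0.24212718  0.024     ]
[ 0.51239276 -0.07181415  0.024     ]
s [ 0.51534251 -0.07549884  0.024     ]
s [ 0.6469853  -0.22448517  0.024     ]
s [ 0.54715278 -0.24925503  0.024     ]
pegtop t [ 0.55662751 -0.13860259  0.116     ]
pegtop s [ 0.56283944 -0.13519251  0.116     ]
```

```bash
python3 - <<'E'
from h import *
for n in["top","scene"]:
    d=dict(np.load(n+"0.npz"));P=cloud(d)
    Q=P.reshape(-1,3);Q=Q[~np.isnan(Q[:,0])]
    print(n)
    for x in np.arange(0.0,.9,.1):
        r=[]
        for y in np.arange(-.8,.5,.1):
            S=Q[(Q[:,0]>=x)&(Q[:,0]<x+.1)&(Q[:,1]>=y)&(Q[:,1]<y+.1)]
            r.append("%6.2f"%np.percentile(S[:,2],98) if len(S)>5 else "  --  ")
        print("%.1f"%x,*r)
# wrist cam pose relative to tcp
from scipy.spatial.transform import Rotation as Ro
w=dict(np.load("wrist0.npz"));M=np.linalg.inv(w["world_to_cam"])
R=Ro.from_rotvec([-3.11350551e+00, -4.11387333e-01, -4.64532477e-05]).as_matrix();p=np.array([ 0.1363341 , -0.50672775,  0.24482563])
print("cam in tool",R.T@(M[:3,3]-p));print(R.T@M[:3,:3]);print(R)
# color vials
for n in["top","scene"]:
    d=dict(np.load(n+"0.npz"));P=cloud(d);hsv=cv2.cvtColor(d["frame"],cv2.COLOR_RGB2HSV)
    x0,y0,x1,y1=(285,180,380,250) if n=="top" else (225,215,335,310)
    A=P[y0:y1,x0:x1];H=hsv[y0:y1,x0:x1]
    for nm,m in dict(red=((H[...,0]<8)|(H[...,0]>170))&(H[...,1]>70),yel=(H[...,0]>12)&(H[...,0]<35)&(H[...,1]>70)).items():
        v,u=np.where(m);print(n,nm,m.sum(),u.mean()+x0,v.mean()+y0,np.nanmedian(A[m],0))
    with np.errstate(invalid="ignore"): m=(A[...,2]>.08)&(A[...,2]<.09)
    S=A[m];print("arm",len(S),S[np.argsort(-S[:,0])[:12]].round(3).tolist())
E
```

```text
top
0.0   --     --     --     --     --     --     --     --     --    -0.70  -0.80  -0.29  -0.27
0.1  -0.37   --     --     --     --     --     --     --     0.42   0.18  -0.80  -0.80  -0.27
0.2  -0.14  -0.19  -0.80  -0.80  -0.80  -0.80   0.79   0.78   0.55   0.21  -0.80  -0.80  -0.39
0.3  -0.16   0.04   0.00   0.00   0.00   0.00   0.78   0.77   0.00   0.00   0.00   0.00   0.00
0.4   --     0.00   0.26   0.19   0.00   0.00   0.00   0.02   0.07   0.05   0.06   0.00   0.01
0.5   --     --     0.26   0.44   0.38   0.06   0.11   0.03   0.02   0.05   0.05   0.04   0.08
0.6   --     --     --     0.46   0.64   0.76   0.08   0.03   0.00   0.01   0.01   0.07   0.29
0.7   --     --     --     0.39   0.68   0.77   0.57   0.02   0.05   0.03   0.00   0.28   0.29
0.8   --     --     --     --     0.57   0.64   0.63   0.57   0.13   0.09   0.11   0.29   0.29
scene
0.0   --     --     --     --     --     --     0.01   0.04   0.05   --     --    -0.30  -0.27
0.1   --     --     --     --     --     --     0.33   0.29   0.01  -0.01  -0.81  -0.81  -0.28
0.2   --     --     --     --     --     --  
[... 1206 characters left out ...]
23, 0.085], [0.611, -0.129, 0.08], [0.611, -0.124, 0.081], [0.611, -0.121, 0.082], [0.611, -0.118, 0.082], [0.611, -0.132, 0.084], [0.61, -0.126, 0.086], [0.608, -0.129, 0.082], [0.608, -0.126, 0.082], [0.608, -0.132, 0.082]]
scene red 136 290.59558823529414 273.1617647058824 [ 0.56967716 -0.21528058  0.04108336]
scene yel 164 267.2560975609756 254.03658536585365 [ 0.55478743 -0.14314313  0.0429379 ]
arm 174 [[0.616, -0.126, 0.083], [0.616, -0.122, 0.083], [0.615, -0.116, 0.082], [0.615, -0.124, 0.082], [0.614, -0.129, 0.084], [0.614, -0.122, 0.084], [0.614, -0.127, 0.082], [0.613, -0.131, 0.083], [0.613, -0.124, 0.083], [0.612, -0.121, 0.083], [0.612, -0.117, 0.083], [0.611, -0.119, 0.082]]
```

```bash
cat >> h.py <<'E'
from scipy.spatial.transform import Rotation as Ro
def down(yaw):
    "tool pointing down, tool x along yaw"
    c,s=np.cos(yaw),np.sin(yaw)
    return Ro.from_matrix(np.array([[c,s,0],[s,-c,0],[0,0,-1]])).as_rotvec()
E
python3 - <<'E'
from h import *
from station import manip, jaws, status, optics
p=np.array([0.47,-0.14,0.25])
for yw in (.2,-.6,-1.37): print(manip.ik(p,down(yw)))
manip.reach(p,down(.2))
d=optics.read_camera("wrist");np.savez("w1.npz",**d);pic(d,"w1.png")
s=status.observe();print(s["time"],s["qpos"],s["tcp_pos"])
E
```

```text
[-4.55846143e-01  2.02252740e-01 -1.18505044e-01  1.25003854e+00
  4.44089210e-16  2.48574651e+00]
[-4.55846143e-01  2.02252740e-01 -1.18505044e-01  1.25003854e+00
 -4.44089210e-16 -2.99743880e+00]
[-0.45584614  0.20225274 -0.11850504  1.25003854  0.         -2.2274388 ]
2.0 [-4.57381953e-01  2.02446310e-01 -1.18384629e-01  1.24998214e+00
 -1.01918219e-04  2.48534311e+00] [ 0.46986048 -0.14078994  0.24995054]
```

View pics/w1.png

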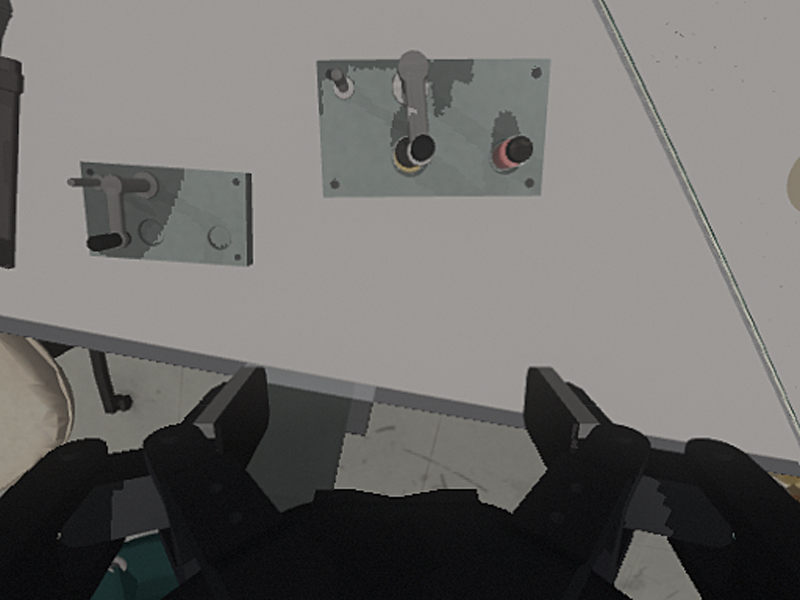

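```bash
python3 - <<'E'
from h import *
d=dict(np.load("w1.npz"));f=1/1.5625
def g(u,v,z): return ray(d,(u*f-.5,v*f-.5),z)
C=[g(*c,.024) for c in[(317,60),(550,59),(541,196),(322,198)]]
C=np.array(C);print(C.round(4),C.mean(0))
print([np.linalg.norm(C[i]-C[i-1]).round(4) for i in range(4)])
e=C[0]-C[1];e2=C[3]-C[2];print("yaw",np.arctan2(-e[0],e[1]),np.arctan2(-e2[0],e2[1]))
hub=g(413,65,.084);peg=g(423,149,.116);idx=g(335,75,.068);sp=g(519,149,.064)
print("hub",hub,"peg",peg,"idx",idx,"spare",sp)
print("hub-idx",np.linalg.norm((hub-idx)[:2]),np.arctan2(-(idx-hub)[0],(idx-hub)[1]),"hub-peg",np.linalg.norm((hub-peg)[:2]),np.arctan2(*(hub-peg)[1::-1]))
P=cloud(d)
for nm,(u,v) in dict(hub=(413,65),peg=(423,149),sp=(519,149),idx=(335,75)).items():
    u,v=int(u*f),int(v*f);A=P[v-2:v+3,u-2:u+3].reshape(-1,3);print(nm,np.nanmedian(A,0))
pic(d,"w1c.png",crop=(195,25,360,140))
E
```

```text
[[ 0.613  -0.0516  0.024 ]
 [ 0.6487 -0.2226  0.024 ]
 [ 0.5508 -0.2439  0.024 ]
 [ 0.514  -0.0711  0.024 ]] [ 0.58163386 -0.147302    0.024     ]
[np.float64(0.1009), np.float64(0.1747), np.float64(0.1003), np.float64(0.1766)]
yaw 0.20590669551234725 0.20959663352168928
hub [ 0.60886001 -0.12366348  0.084     ] peg [ 0.55852738 -0.13905592  0.116     ] idx [ 0.59677211 -0.07413422  0.068     ] spare [ 0.57662401 -0.20681335  0.064     ]
hub-idx 0.05098298893608851 0.23937635794526643 hub-peg 0.05263365276590012 0.2967825790387371
hub [ 0.6085695  -0.12384071  0.08545132]
peg [ 0.55820722 -0.13880998  0.11728387]
sp [ 0.57643367 -0.20697582  0.06475574]
idx [ 0.59607506 -0.07442234  0.06934931]
```

View pics/w1c.png

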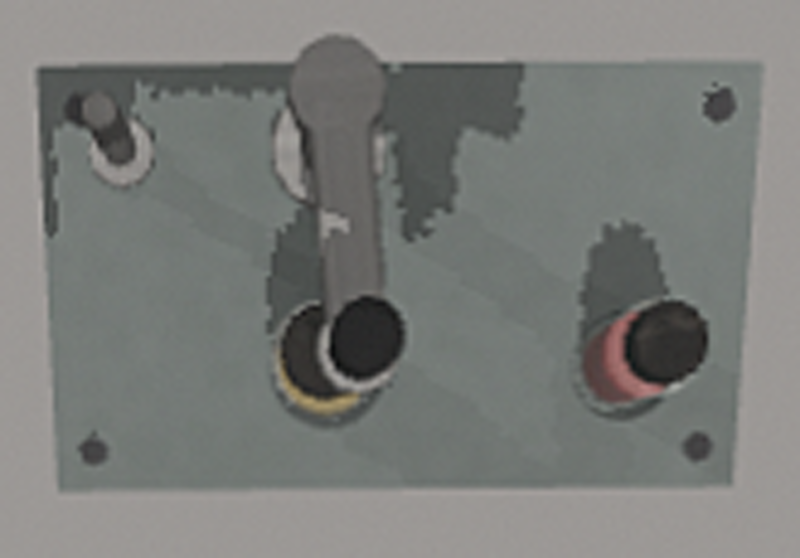

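```bash
python3 - <<'E'
from h import *
from station import manip, jaws, status, optics
t0=status.observe()["time"]
o=down(.30+np.pi)
manip.reach([.5585,-.139,.17],o)
manip.line_to([.5585,-.139,.106],max_speed=.1)
jaws.clamp(20)
d=optics.read_camera("wrist");np.savez("w2.npz",**d);pic(d,"w2.png")
s=status.observe();print(s["time"]-t0,s["tcp_pos"],s["grip_width"],s["ft_force"],s["qpos"])
E
```

```text
4.1667 [ 0.55851191 -0.13903142  0.10611732] 0.013293221093300615 [-1.28384489 -0.10718314  3.1502173 ] [-3.85497592e-01  4.23563400e-01 -1.94169275e-01  9.52924903e-01
 -6.00603525e-05 -6.85469764e-01]
```

View pics/w2.png

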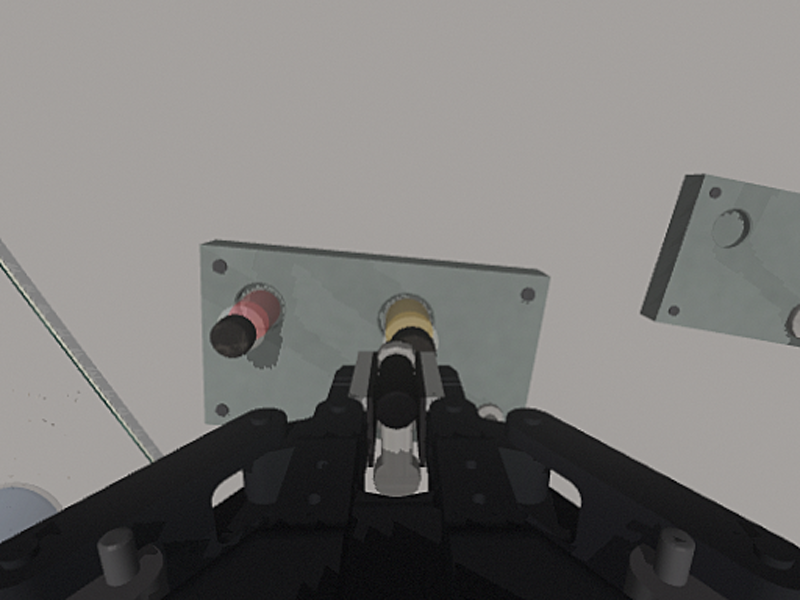

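```bash
python3 - <<'E'
from h import *
from station import manip, jaws, status, optics
t0=status.observe()["time"]
pv=np.array([.608,-.1233]);p0=np.array([.5585,-.139])
v=pv-p0;a0=np.arctan2(v[1],v[0]);r0=np.hypot(*v);a1=.212-np.pi/2
print(a0,r0)
N=9
for k in range(1,N+1):
    a=a0+(a1-a0)*k/N;r=r0+(.050-r0)*k/N
    manip.line_to([*(pv-r*np.array([np.cos(a),np.sin(a)])),.106],max_speed=.06,orientation=down(a+np.pi))
    if k%3==0:
        s=status.observe();print(s["time"]-t0,s["tcp_pos"],s["grip_width"],s["ft_force"])
jaws.open_jaws()
s=status.observe()
manip.line_to([*s["tcp_pos"][:2],.17],max_speed=.12)
p=np.array([0.47,-0.12,0.25])
manip.reach(p,down(.2+np.pi-3.14159 if False else .2))
d=optics.read_camera("wrist");np.savez("w3.npz",**d);pic(d,"w3.png",crop=(130,0,384,190))
print(status.observe()["time"],status.observe()["qpos"])
E
```

```text
0.30713527356582954 0.05193014538781881
0.9916 [ 0.55791202 -0.11082181  0.10602485] 0.01282260908781708 [-5.84291612 -0.13131958  7.57875854]
1.991600000000001 [ 0.57242859 -0.08662234  0.10599904] 0.012945157468347603 [-6.12735424  2.73280618  7.65908019]
2.991600000000001 [ 0.59744181 -0.07395004  0.10600516] 0.013233664732265876 [-3.86895159  5.34984178  6.91404286]
11.8667 [-4.17864889e-01  1.93928519e-01 -1.30662805e-01  1.24685980e+00
  4.12197525e-05  2.52230624e+00]
```

View pics/w3.png

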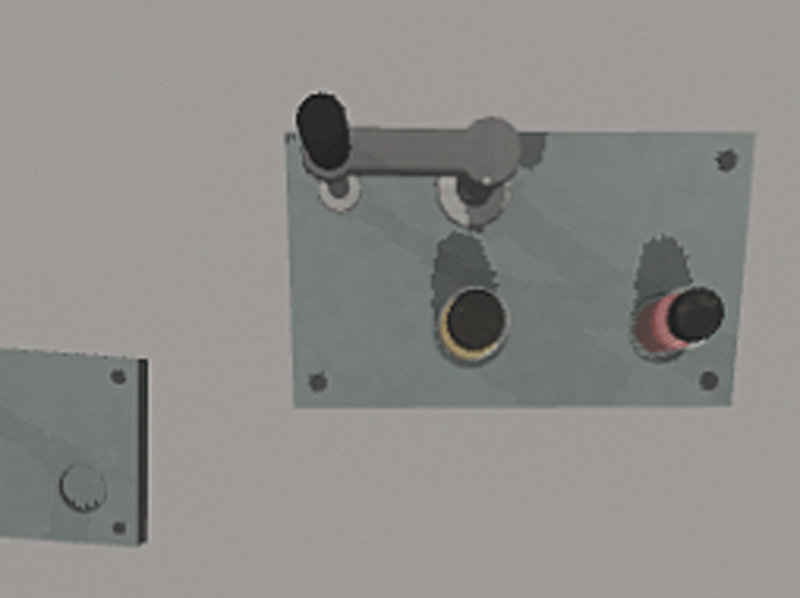

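```bash
python3 - <<'E'
from h import *
d=dict(np.load("w3.npz"));f=254/800
def g(u,v,z): return ray(d,(130+u*f-.5,v*f-.5),z)
hub=g(492,149,.084);peg=g(321,117,.116);vial=g(475,320,.069);sp=g(696,315,.064)
C=np.array([g(*c,.024) for c in[(286,133),(755,133),(731,406),(294,407)]])
e=C[0]-C[1];e2=C[3]-C[2];print("plate",C.mean(0),"yaw",np.arctan2(-e[0],e[1]),np.arctan2(-e2[0],e2[1]))
w=peg-hub
print("hub",hub,"peg",peg,"len",np.hypot(*w[:2]),"dir yaw",np.arctan2(-w[0],w[1]));print("vial",vial,"spare",sp)
w=vial-sp;print(np.hypot(*w[:2]),np.arctan2(-w[0],w[1]),"(expected 75)");w=hub-vial;print(np.hypot(*w[:2]),np.arctan2(w[1],w[0]))
E
```

```text
plate [ 0.58197688 -0.14759364  0.024     ] yaw 0.20569717886655142 0.20589146794004698
hub [ 0.60817238 -0.12452962  0.084     ] peg [ 0.59867996 -0.07481023  0.116     ] len 0.05061742929702362 dir yaw 0.18864956954072346
vial [ 0.55875537 -0.13193313  0.069     ] spare [ 0.57640637 -0.20708613  0.064     ]
0.07719799721766261 0.23068644379907322 (expected 75)
0.04996852210547771 0.1487109728632285
```

```bash
python3 - <<'E'
from h import *
from station import manip, jaws, status, optics
p=np.array([0.40,0.20,0.25])
print(manip.ik(p,down(np.pi)),manip.ik(p,down(0)))
manip.reach(p,down(0.))
d=optics.read_camera("wrist");np.savez("w4.npz",**d);pic(d,"w4.png")
s=status.observe();print(s["time"],s["qpos"],s["tcp_pos"])
E
```

```text
[ 0.28106616  0.12819831 -0.21189912  1.2306989   0.          0.28106616] [ 0.28106616  0.12819831 -0.21189912  1.2306989   0.         -2.8605265 ]
16.35 [ 2.80911162e-01  1.28213770e-01 -2.11877357e-01  1.23066616e+00
 -5.04701601e-05 -2.86033556e+00] [0.40005922 0.19993188 0.25000115]
```

View pics/w4.png

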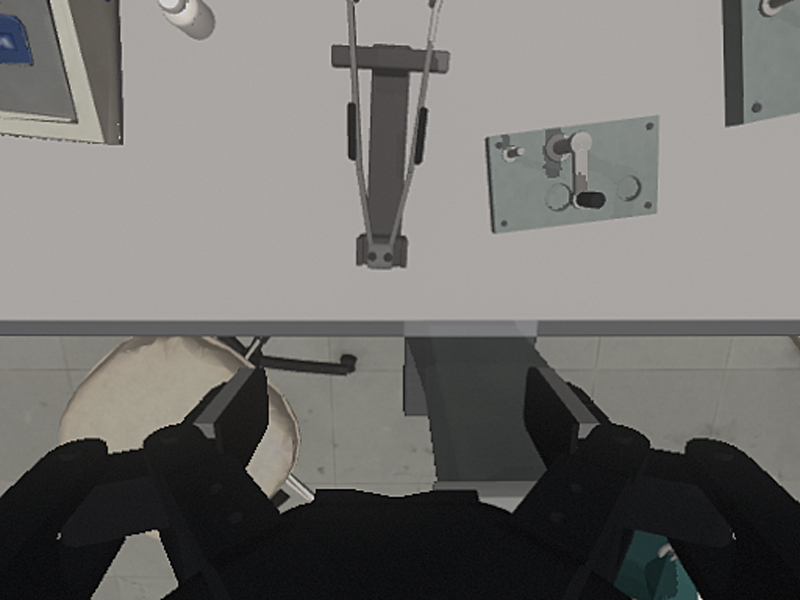

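```bash
python3 - <<'E'
from h import *
d=dict(np.load("w4.npz"));pic(d,"w4c.png",crop=(190,0,310,180),s=3.33)
P=cloud(d);hs=d["frame"].astype(int).max(-1)
m=np.zeros(hs.shape,bool);m[55:115,210:285]=hs[55:115,210:285]<60
k,l,st,c=cv2.connectedComponentsWithStats(m.astype(np.uint8))
for i in range(1,k):
    if st[i,4]>20:
        S=P[l==i];print(st[i],c[i],np.nanmedian(S,0),np.nanpercentile(S,[3,97],axis=0).round(4).tolist())
M=((P[...,2]>.03)&(P[...,2]<.065));M[:, :200]=0;M[:,300:]=0;M[185:]=0
S=P[M];
print("rear x",np.percentile(S[:,0],[0.5,99.5]))
# slices
for x in np.arange(.38,.60,.02):
    A=S[(abs(S[:,0]-x)<.004)];
    if len(A)>4:
        y=np.sort(A[:,1]);print(x.round(3),len(A),y[[0,-1]].round(4),(y[0]+y[-1])/2, np.median(A[:,2]))
E
```

```text
[223  66   5  36 178] [225.   83.5] [0.50404519 0.2306795  0.05573629] [[0.4866, 0.2283, 0.0543], [0.5211, 0.2333, 0.0575]]
[265  69   8  36 156] [268.69871795  86.55128205] [0.50088894 0.18218097 0.05583987] [[0.4835, 0.1789, 0.0537], [0.5178, 0.1852, 0.0576]]
rear x [0.40440981 0.58811956]
0.42 231 [0.1912 0.2302] 0.2107163816283474 0.0512978266498495
0.44 53 [0.1962 0.2233] 0.20975350996208394 0.05278399879158585
0.46 54 [0.1905 0.2264] 0.20843446947269548 0.05242073598099073
0.48 67 [0.1806 0.2283] 0.2044562885345121 0.05295178632835018
0.5 125 [0.1786 0.2333] 0.20595416190861973 0.05508744217892353
0.52 96 [0.1778 0.234 ] 0.20590281952211958 0.05429644729746591
0.54 66 [0.1769 0.2305] 0.20366419150489837 0.05152992152634861
0.56 452 [0.1628 0.2458] 0.20430030491721307 0.039336700503858235
0.58 70 [0.1706 0.2327] 0.20164389344919015 0.05085997051794394
```

View pics/w4c.png

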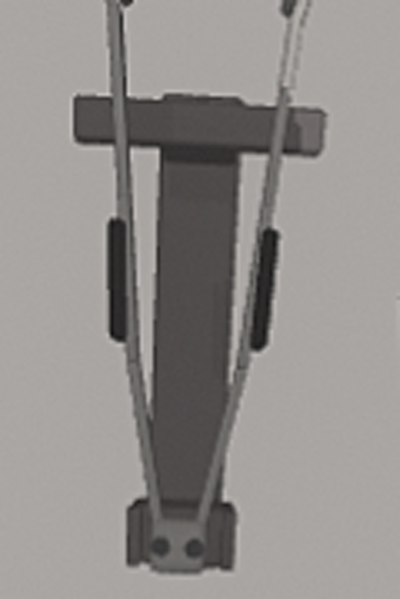

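```bash
python3 - <<'E'
from h import *
from station import manip, jaws, status, optics
o=down(-.055+np.pi)
manip.reach([.5025,.206,.13],o)
manip.line_to([.5025,.206,.036],max_speed=.1)
s=status.observe();print(s["time"],s["tcp_pos"],s["qpos"])
try:
    r=jaws.clamp(5);print(r)
except Exception as e: print(repr(e))
s=status.observe();print(s["time"],s["grip_width"],s["ft_force"])
d=optics.read_camera("wrist");np.savez("w5.npz",**d);pic(d,"w5.png")
E
```

```text
20.1 [0.50282769 0.20609958 0.03649846] [ 2.39003023e-01  4.43067937e-01 -3.83644251e-01  7.43277721e-01
  1.70332574e-05  2.93949628e-01]
False
20.625 0.03327329353014187 [ 2.861123   -0.45981872 13.282377  ]
```

View pics/w5.png

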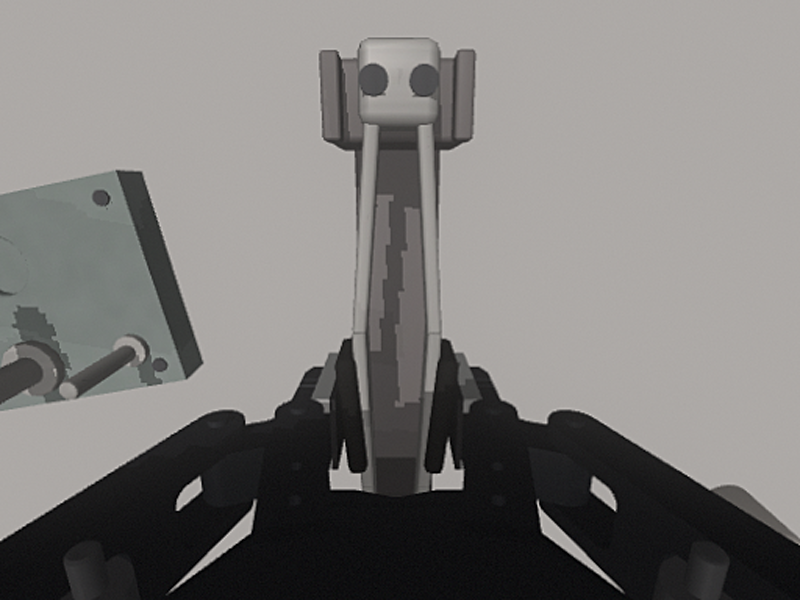

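```bash
python3 - <<'E'
from h import *
from station import manip, jaws, status, optics
def st(n):
    s=status.observe();print(n,round(s["time"],2),s["grip_width"],s["ft_force"].round(2),s["tcp_pos"].round(4))
st("now")
manip.sleep(.1);st("sleep")
for f in (4,20,30):
    print(jaws.clamp(f));st(f)
E
```

```text
now 20.68 0.03319914931772496 [ 1.71 -0.13 13.7 ] [0.5043 0.2064 0.0374]
sleep 20.77 0.03308414958529455 [ 1.54 -0.67 13.24] [0.5043 0.2064 0.0374]
False
4 20.99 0.033109235613589215 [ 2.6   0.32 14.17] [0.5043 0.2064 0.0375]
False
20 21.21 0.03312785178340184 [ 2.5  -0.51 13.26] [0.5042 0.2064 0.0374]
False
30 21.43 0.03289735276560211 [ 2.67  0.04 15.3 ] [0.5042 0.2063 0.0375]
```

```bash
python3 - <<'E'
from h import *
d=dict(np.load("w4.npz"))
for u,v in((100,321),(250,321),(700,321)): print(ray(d,(u/1.5625-.5,v/1.5625-.5),0))
d=dict(np.load("w1.npz"))
for u,v in((60,328),(250,364),(500,408),(700,443)): print(ray(d,(u/1.5625-.5,v/1.5625-.5),0))
P=cloud(dict(np.load("w4.npz")))
print(P[150:212:6,100].round(3))
# current wrist view: tail extents
d=dict(np.load("w5.npz"))
c,s=np.cos(-.055),np.sin(-.055)
for u,v,z in((400,38,.054),(400,124,.054),(373,80,.054)):
    q=ray(d,(u/1.5625-.5,v/1.5625-.5),z)-[.5025,.206,0];print(q[0]*c+q[1]*s,-q[0]*s+q[1]*c)
E
```

```text
[3.45377269e-01 4.77178470e-01 5.55111512e-17]
[0.34557398 0.33546915 0.        ]
[ 0.34553054 -0.08509712  0.        ]
[0.34653093 0.15778953 0.        ]
[ 0.34656796 -0.02352558  0.        ]
[ 3.48809375e-01 -2.69737802e-01  5.55111512e-17]
[ 0.34980989 -0.48174954  0.        ]
[[0.425 0.411 0.001]
 [0.417 0.412 0.001]
 [0.409 0.413 0.001]
 [0.4   0.415 0.   ]
 [0.392 0.416 0.001]
 [0.383 0.417 0.001]
 [0.374 0.418 0.002]
 [0.366 0.419 0.002]
 [0.356 0.421 0.   ]
 [0.347 0.422 0.001]
 [0.338 0.423 0.001]]
-0.09820254449407458 0.0008201472655575727
-0.07923144186607846 0.0008705660709104482
-0.08913439759266345 -0.00563130773986237
```

```bash
cat >> h.py <<'E'
T=np.diag([-1.,1,-1])
def tongs_R(yaw,p): return (Ro.from_euler('z',yaw)*Ro.from_euler('y',-p)).as_matrix()
def tool_for(G,yaw,p,off):
    "G: tongs_grip position, off: TCP minus grip, in tongs frame"
    R=tongs_R(yaw,p);return np.asarray(G)+R@np.asarray(off),Ro.from_matrix(R@T).as_rotvec()
E
python3 - <<'E'
from h import *
from station import manip, jaws, status, optics
def st(n):
    s=status.observe();print(n,round(s["time"],2),s["grip_width"].round(4),s["ft_force"].round(2),s["tcp_pos"].round(4));return s
G=[.5025,.206,.046];off=[0,0,.004]
jaws.open_jaws()
p,o=tool_for(G,-.055,0,off)
manip.line_to(p,max_speed=.1,orientation=o);st("up")
jaws.clamp(30);st("clamped")
manip.line_to(p+[0,0,.11],max_speed=.15);s=st("lifted")
# feasibility of next poses
V=np.array([.559,-.1325]);yw=.206;u=np.array([np.cos(yw),np.sin(yw)])
for x,z,pt in((.131,.13,.121),(.131,.0199,.121),(.1,.03,.143),(.1,.16,0)):
    q,o=tool_for([*(V-x*u),z],yw,pt,off);print(manip.ik(q,o))
for n in("scene","wrist"):
    d=optics.read_camera(n);np.savez(n+"6.npz",**d);pic(d,n+"6.png")
E
```

```text
Traceback (most recent call last):
AttributeError: 'float' object has no attribute 'round'
```

```bash
python3 - <<'E'
from h import *
from station import manip, jaws, status, optics
def st(n):
    s=status.observe();print(n,round(s["time"],2),round(s["grip_width"],4),s["ft_force"].round(2),s["tcp_pos"].round(4));return s
G=[.5025,.206,.046];off=[0,0,.004]
p,o=tool_for(G,-.055,0,off);st("now")
jaws.clamp(30);st("clamped")
manip.line_to(p+[0,0,.11],max_speed=.15);s=st("lifted")
V=np.array([.559,-.1325]);yw=.206;u=np.array([np.cos(yw),np.sin(yw)])
for x,z,pt in((.131,.13,.121),(.131,.0199,.121),(.1,.03,.143),(.1,.16,0)):
    q,o=tool_for([*(V-x*u),z],yw,pt,off);print(manip.ik(q,o))
for n in("scene","wrist"):
    d=optics.read_camera(n);np.savez(n+"6.npz",**d);pic(d,n+"6.png")
E
```

```text
now 22.28 0.0856 [-0.1  -0.   -0.35] [0.5029 0.2061 0.0503]
clamped 22.81 0.0326 [ 2.27 -0.2  14.76] [0.5039 0.2063 0.051 ]
lifted 23.69 0.0324 [ 0.58  0.32 -0.63] [0.502  0.2059 0.159 ]
[-0.58448428  0.15830043 -0.51703276  0.81012934  0.08588986 -0.78681515]
[-0.58448428  0.29573629 -0.70417065  0.4855556   0.08588986 -0.78681515]
[-0.54440919  0.30690714 -0.64886994  0.51009556  0.09733877 -0.7452939 ]
[-0.48821377  0.23826748 -0.31131458  1.02121427  0.         -0.69421377]
```

View pics/scene6.png

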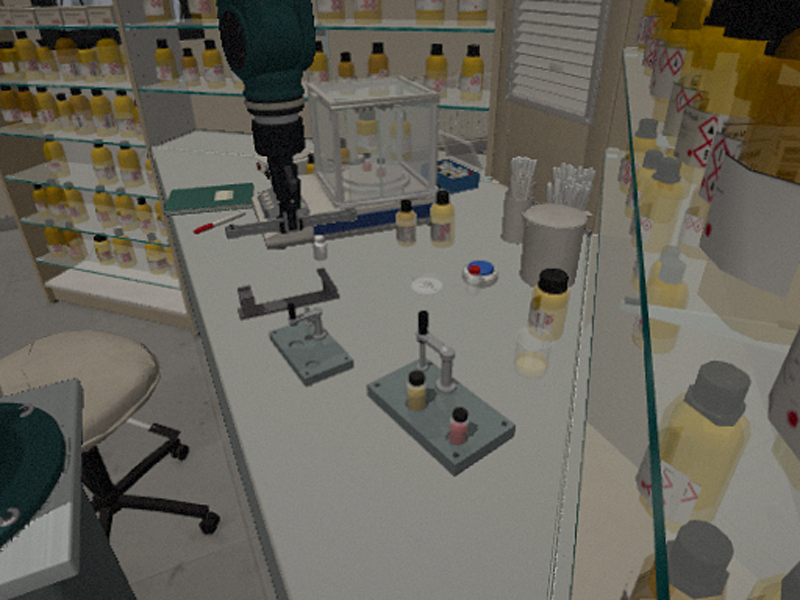

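View pics/wrist6.png

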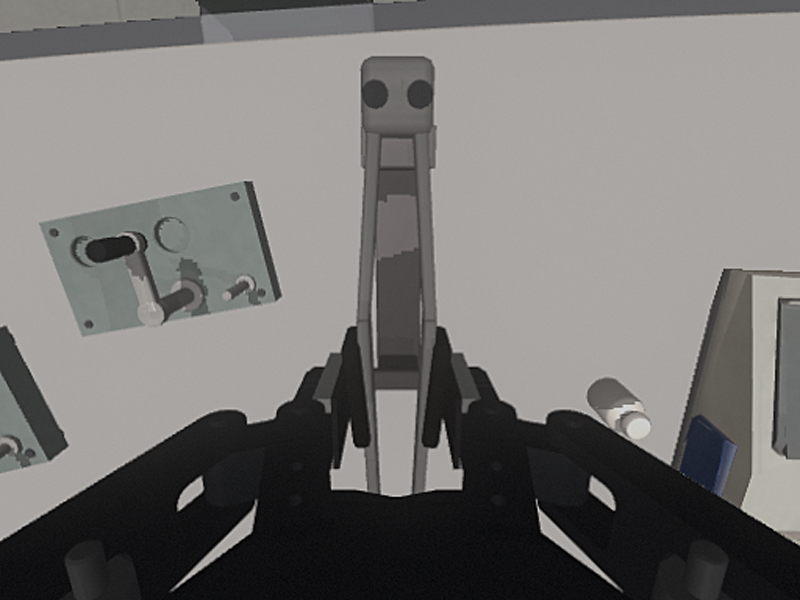

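```bash
python3 - <<'E'
from h import *
d=dict(np.load("wrist6.npz"));P=cloud(d)
s=np.array([.502,.2059,.159]);R=tongs_R(-.055,0)
Q=(P-s)@R   # tongs axes, rel TCP
for n,(u,v) in dict(screwL=(375,94),screwR=(420,94),tailend=(397,62),tailmid=(397,112),armL=(372,220),armR=(424,220),padL=(352,345),padR=(440,345)).items():
    u,v=int(u/1.5625),int(v/1.5625);print(n,np.nanmedian(Q[v-1:v+2,u-1:u+2].reshape(-1,3),0).round(4))
print(P[4:30:2,180,0].round(3),P[4:30:2,180,2].round(3))
E
```

```text
screwL [-0.0895 -0.006   0.0057]
screwR [-0.0896  0.0056  0.006 ]
tailend [-0.098  -0.0002  0.0045]
tailmid [-0.0855 -0.0002  0.0045]
armL [-0.0566 -0.0074  0.0019]
armR [-0.0567  0.0076  0.0024]
padL [-0.0182 -0.0143  0.0031]
padR [-0.018   0.0132  0.003 ]
[0.111 0.331 0.333 0.334 0.336 0.338 0.34  0.341 0.342 0.344 0.346 0.348
 0.349] [-0.591  0.001  0.001  0.001  0.     0.001  0.002  0.001 -0.001  0.001
 -0.     0.001 -0.   ]
```

```bash
python3 - <<'E'
from h import *
from station import manip, jaws, status, optics
def st(n):
    s=status.observe();print(n,round(s["time"],2),round(s["grip_width"],4),s["ft_force"].round(2),s["tcp_pos"].round(4));return s
off=[0,0,.0065]
V=np.array([.559,-.1325]);yw=.206;u=np.array([np.cos(yw),np.sin(yw)])
q,o=tool_for([.48,.10,.17],0.05,0,off); 
q2,o2=tool_for([*(V-.131*u),.10],yw,.121,off)
manip.reach(q2+[0,0,.06],o2);st("over")
q,o=tool_for([*(V-.131*u),.026],yw,.121,off)
manip.line_to(q,max_speed=.12);st("low")
d=optics.read_camera("scene");np.savez("s7.npz",**d);pic(d,"s7.png",crop=(150,150,400,337))
E
```

```text
over 25.18 0.0322 [ 0.28 -0.2  -0.33] [ 0.4303 -0.159   0.1664]
low 26.45 0.0321 [ 0.09 -0.06 -0.77] [ 0.4303 -0.1596  0.0329]
```

View pics/s7.png

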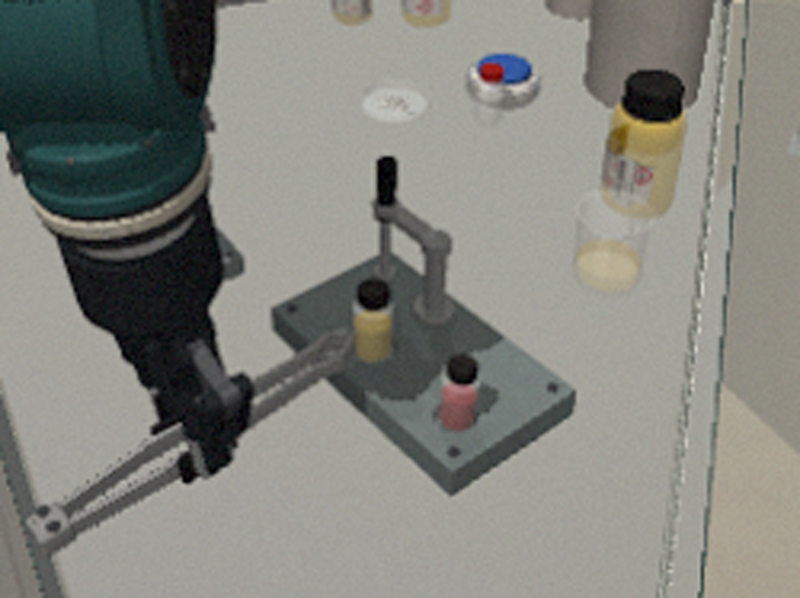

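```bash
python3 - <<'E'
from h import *
from station import manip, jaws, status, optics
def st(n):
    s=status.observe();print(n,round(s["time"],2),round(s["grip_width"],4),s["ft_force"].round(2),s["tcp_pos"].round(4));return s
off=[0,0,.0065]
V=np.array([.559,-.1325]);yw=.206;u=np.array([np.cos(yw),np.sin(yw)])
q,o=tool_for([*(V-.131*u),.016],yw,.121,off)
print(manip.line_to(q,max_speed=.05,contact_N=4));s=st("down")
jaws.open_jaws();st("open")
manip.line_to(s["tcp_pos"]+[-.008,0,.075],max_speed=.15)
d=optics.read_camera("scene");np.savez("s8.npz",**d);pic(d,"s8.png",crop=(150,150,400,337))
st("up")
print(manip.ik([*(V-.26*u),.02],down(yw+np.pi)))
E
```

```text
True
down 26.73 0.0323 [-0.27  0.19  1.31] [ 0.431 -0.16   0.025]
open 27.3 0.0854 [-0.51 -0.41 -0.35] [ 0.4305 -0.1597  0.0255]
up 28.0 0.0853 [-0.15 -0.09  0.04] [ 0.4226 -0.1597  0.0992]
[-0.7772844   0.21114148 -0.84735857  0.51229628  0.         -0.9832844 ]
```

View pics/s8.png

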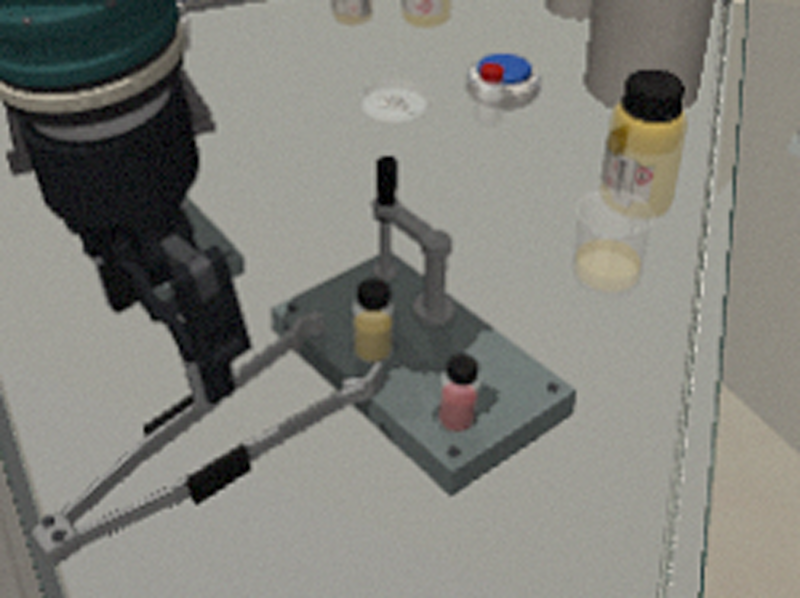

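```bash
python3 - <<'E'
from h import *
from station import manip, jaws, status, optics
def st(n):
    s=status.observe();print(n,round(s["time"],2),round(s["grip_width"],4),s["ft_force"].round(2),s["tcp_pos"].round(4));return s
V=np.array([.559,-.1325]);yw=.206;u=np.array([np.cos(yw),np.sin(yw)])
o=down(yw+np.pi)
jaws.clamp(20)
manip.reach([*(V-.256*u),.085],o)
manip.line_to([*(V-.256*u),.020],max_speed=.12);st("low")
print(manip.line_to([*(V-.211*u),.020],max_speed=.05,contact_N=10));st("pushed")
d=optics.read_camera("scene");np.savez("s9.npz",**d);pic(d,"s9.png",crop=(150,150,400,337))
d=optics.read_camera("wrist");np.savez("w9.npz",**d);pic(d,"w9.png")
E
```

```text
low 30.0 -0.0004 [0.43 0.26 0.43] [ 0.3089 -0.185   0.0203]
False
pushed 31.05 0.0004 [ 0.95 -0.01  0.35] [ 0.3523 -0.1756  0.02  ]
```

View pics/s9.png

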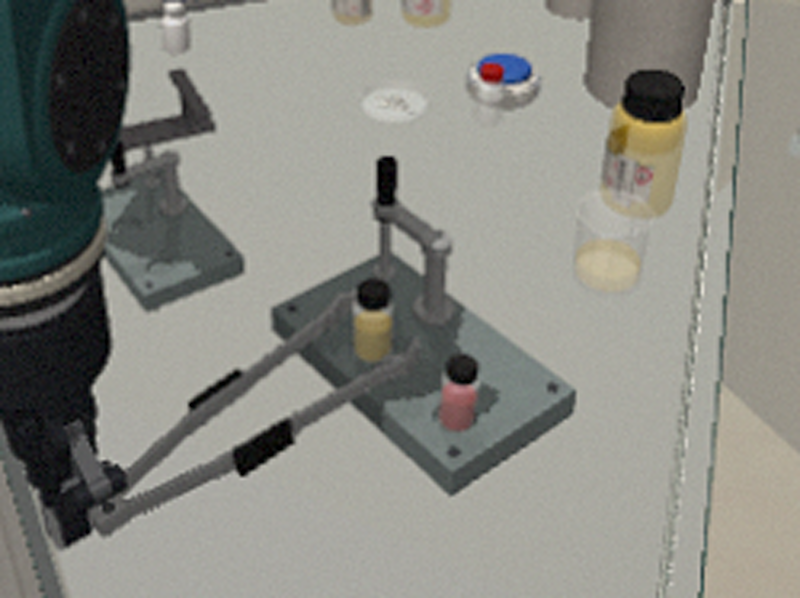

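View pics/w9.png

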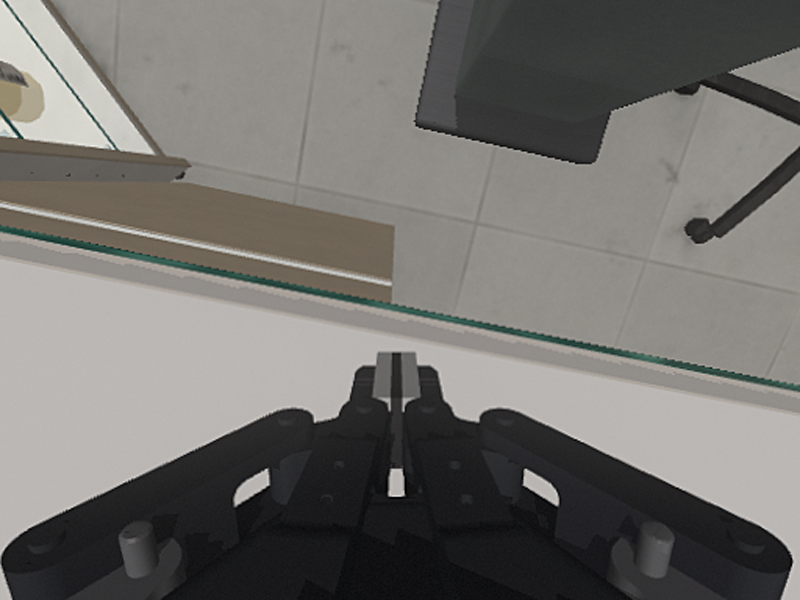

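```bash
python3 - <<'E'
from h import *
d=dict(np.load("s9.npz"));P=cloud(d)
V=np.array([.559,-.1325]);yw=.206;R=tongs_R(yw,0)
Q=(P-[*V,0])@R
for n,(u,v) in dict(padL=(215,390),padR=(263,447),jawL=(345,302),jawR=(418,350),tipR=(424,345),vialtop=(372,283),vialglass=(372,340)).items():
    u,v=int(150+u/3.2),int(150+v/3.2);A=Q[v-1:v+2,u-1:u+2].reshape(-1,3);print(n,np.nanmedian(A,0).round(4))
fr=d["frame"].astype(int).max(-1);m=np.zeros(fr.shape,np.uint8);m[260:300,200:250]=fr[260:300,200:250]<45
k,l,s,c=cv2.connectedComponentsWithStats(m)
for i in range(1,k):
    if s[i,4]>25: print(s[i],np.nanmedian(Q[l==i],0).round(4),np.nanpercentile(Q[l==i],[5,95],axis=0).round(4).tolist())
M=(Q[...,2]>.036)&(Q[...,2]<.06)&(Q[...,0]>-.03)&(Q[...,0]<.03)&(abs(Q[...,1])<.05)
S=Q[M];
for sg in(1,-1):
    A=S[(S[:,1]*sg>.018)];print(len(A),np.percentile(A,[2,50,98],axis=0).round(4).tolist() if len(A) else"")
E
```

```text
padL [-0.1012  0.0222  0.0306]
padR [-0.1008 -0.028   0.0246]
jawL [0.0014 0.0306 0.0377]
jawR [ 0.0113 -0.0296  0.0342]
tipR [ 0.027  -0.0183  0.0239]
vialtop [0.0047 0.005  0.0676]
vialglass [-0.0079 -0.0101  0.0391]
[209 266  16  12  39] [-0.1024  0.0222  0.0305] [[-0.117, 0.0208, 0.027], [-0.086, 0.0241, 0.0334]]
[223 281  18  18 148] [-0.102  -0.0276  0.0248] [[-0.1168, -0.029, 0.0148], [-0.0848, -0.0248, 0.0317]]
42 [[-0.0245, 0.0254, 0.0361], [-0.0045, 0.029, 0.039], [0.0073, 0.0344, 0.0425]]
68 [[-0.028, -0.0355, 0.0365], [-0.0091, -0.0305, 0.0395], [0.0107, -0.0261, 0.0428]]
```

```bash
python3 - <<'E'
from h import *
from station import manip, jaws, status, optics
def st(n):
    s=status.observe();print(n,round(s["time"],2),round(s["grip_width"],4),s["ft_force"].round(2),s["tcp_pos"].round(4));return s
V=np.array([.559,-.1325]);yw=.206;u=np.array([np.cos(yw),np.sin(yw)])
off=[0,0,.006]
manip.line_to([*(V-.218*u),.020],max_speed=.1)
manip.line_to([*(V-.218*u),.09],max_speed=.15)
jaws.open_jaws()
q,o=tool_for([*(V-.1015*u),.0219],yw,.142,off)
manip.reach(q+[-.008,-.0015,.07],o)
manip.line_to(q,max_speed=.1);st("at")
r=jaws.clamp(50);print(r);st("clamp")
d=optics.read_camera("scene");np.savez("s10.npz",**d);pic(d,"s10.png",crop=(150,150,400,337))
E
```

```text
at 34.17 0.0855 [-0.73  0.29  0.5 ] [ 0.4589 -0.1537  0.0282]
False
clamp 34.68 0.038 [-2.25  1.8  20.36] [ 0.4599 -0.1538  0.0292]
```

View pics/s10.png

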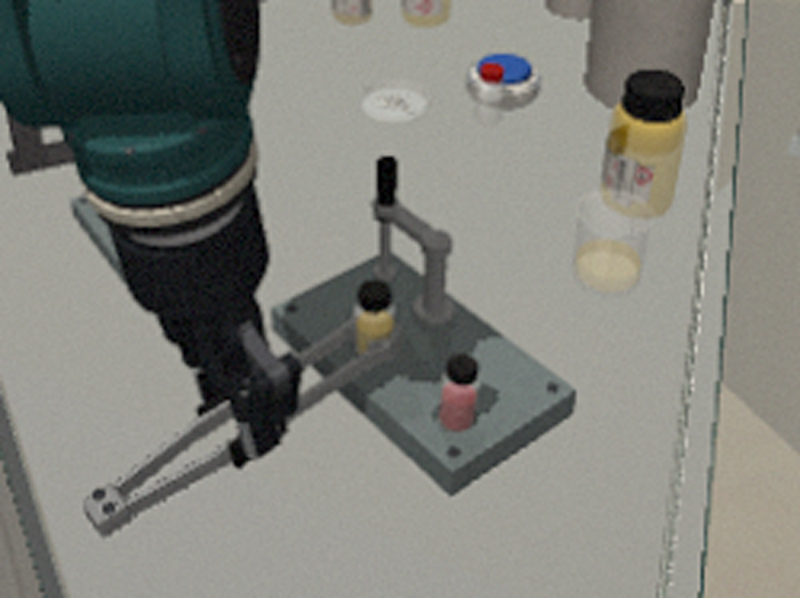

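```bash
python3 - <<'E'
from h import *
from station import manip, jaws, status, optics
def st(n):
    s=status.observe();print(n,round(s["time"],2),round(s["grip_width"],4),s["ft_force"].round(2),s["tcp_pos"].round(4));return s
s=st("a")
manip.line_to(s["tcp_pos"]+[0,0,.03],max_speed=.05);st("b")
d=optics.read_camera("scene");np.savez("s11.npz",**d);pic(d,"s11.png",crop=(220,190,320,265))
E
```

```text
a 34.73 0.0379 [-2.75  1.9  19.83] [ 0.4599 -0.1538  0.0292]
b 35.51 0.0378 [-0.21  0.06 -1.08] [ 0.4598 -0.1538  0.059 ]
```

View pics/s11.png

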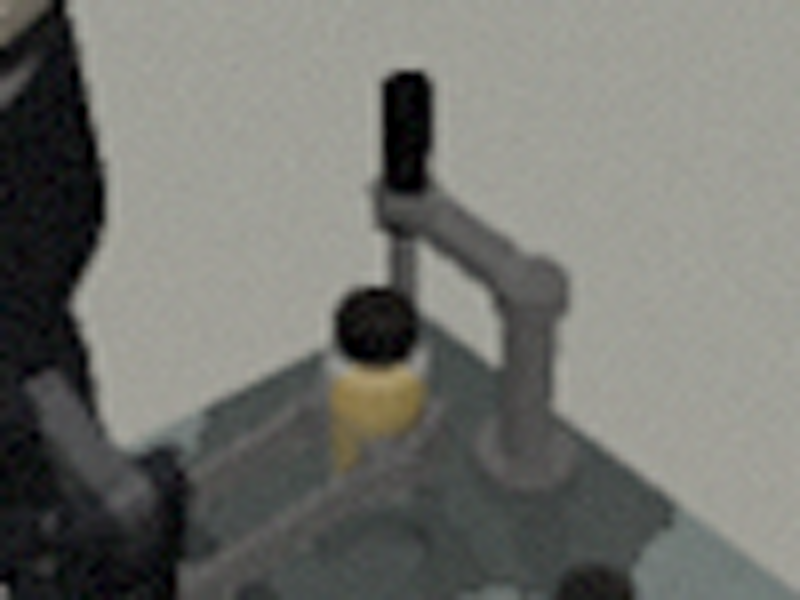

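```bash
cat > ov.py <<'E'
from h import *
def ov(dn,tcp,p,name,crop,off=(0,0,.0065),hj=.0175):
    d=dict(np.load(dn));yw=.206;R=tongs_R(yw,p)
    G=np.array(tcp)-R@np.array(off);J=G+R@[.1,0,0]
    ims=[]
    for t in (0,.071,.142):
        Rv=tongs_R(yw,t);x0,y0,x1,y1=crop;s=4
        im=cv2.resize(d["frame"][y0:y1,x0:x1,::-1],None,fx=s,fy=s,interpolation=cv2.INTER_CUBIC)
        im=cv2.convertScaleAbs(im,alpha=1.6)
        a=np.linspace(0,2*np.pi,40)
        for h,r in((-hj,.0125),(.042-hj,.0125),(.051-hj,.0115)):
            C=J+(Rv@np.array([r*np.cos(a),r*np.sin(a),h+0*a])).T
            q=((proj(d,C)+.5-[x0,y0])*s).astype(np.int32);cv2.polylines(im,[q],True,(0,0,255),1)
        cv2.putText(im,str(t),(5,15),0,.5,(0,0,255),1);ims.append(im)
    cv2.imwrite("pics/"+name,np.hstack(ims));print(J)
if __name__=="__main__":
    ov("s11.npz",[.4598,-.1538,.059],.142,"ov11.png",(240,205,300,275))
E
python3 ov.py
```

```text
[ 0.55760092 -0.1333631   0.06671775]
```

View pics/ov11.png

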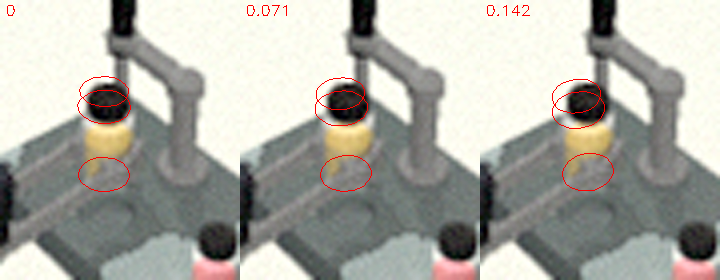

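```bash
python3 - <<'E'
from h import *
from station import manip, jaws, status, optics
def st(n):
    s=status.observe();print(n,round(s["time"],2),round(s["grip_width"],4),s["ft_force"].round(2),s["tcp_pos"].round(5));return s
s=st("a")
manip.line_to([.4599,-.1538,.1552],max_speed=.08);st("b")
for n in("scene","top"):
    d=optics.read_camera(n);np.savez(n[0]+"12.npz",**d)
    if n=="scene": pic(d,"s12.png",crop=(210,150,330,240)); pic(d,"s12f.png")
    else: pic(d,"t12.png",crop=(270,165,390,255))
from ov import ov
ov("s12.npz",st("c")["tcp_pos"],.142,"ov12.png",(240,165,300,235),hj=.02)
E
```

```text
a 35.56 0.0373 [-0.2   0.02 -1.3 ] [ 0.45976 -0.15372  0.05895]
b 36.91 0.0379 [ 0.09  0.78 -1.28] [ 0.45967 -0.15365  0.15474]
c 37.01 0.0375 [-0.43 -0.47 -1.22] [ 0.4597  -0.15368  0.15479]
[ 0.55749908 -0.13323844  0.16250808]
```

View pics/s12.png

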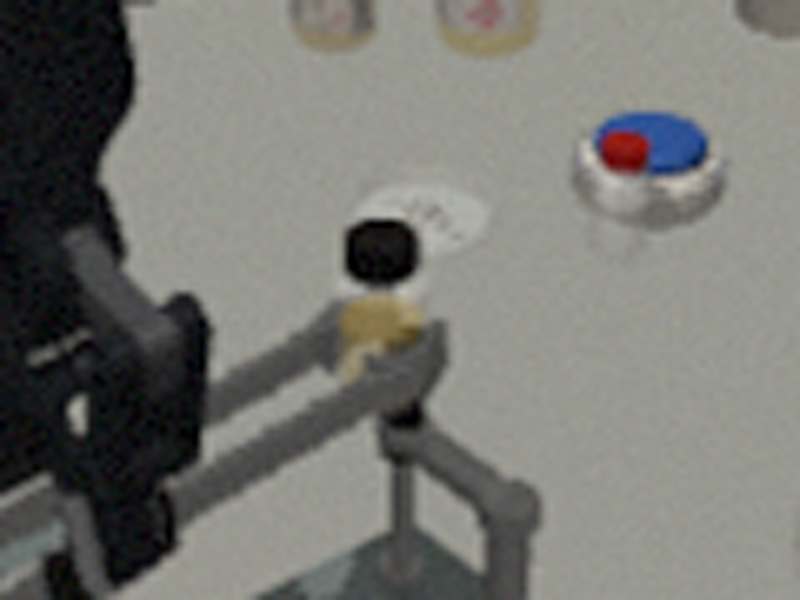

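View pics/ov12.png

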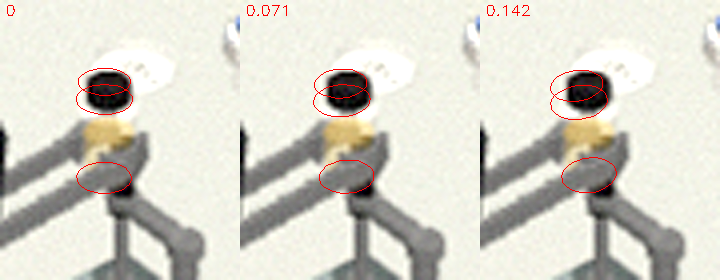

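View pics/t12.png

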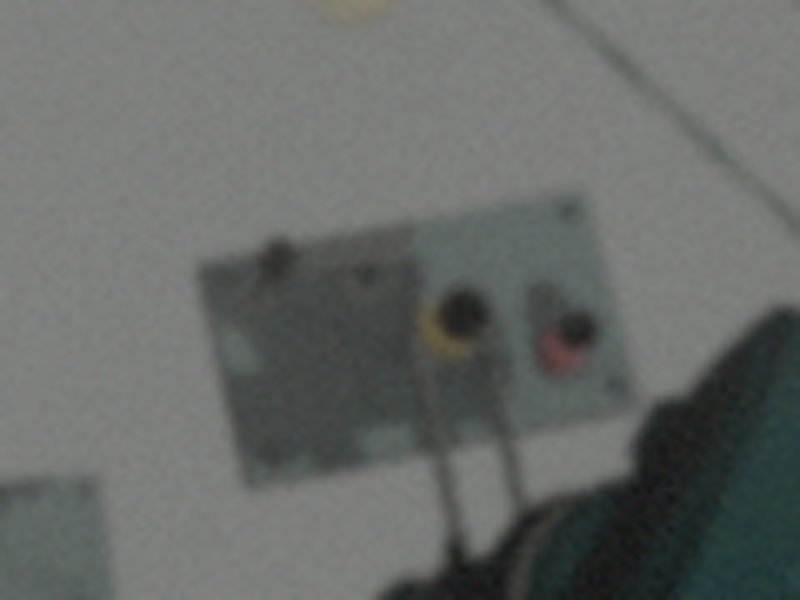

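```bash
python3 - <<'E'
from h import *
from scipy.optimize import least_squares
s=dict(np.load("s12.npz"));t=dict(np.load("t12.npz"))
def cent(d,c):
    fr=d["frame"].astype(int).max(-1);x0,y0,x1,y1=c;m=np.zeros(fr.shape,np.uint8);m[y0:y1,x0:x1]=fr[y0:y1,x0:x1]<45
    k,l,st,ce=cv2.connectedComponentsWithStats(m);i=1+np.argmax(st[1:,4]);print(st[i],ce[i]);return ce[i],l==i
cs,ms=cent(s,(255,178,280,196));ct,mt=cent(t,(333,205,345,219))
f=lambda X:np.r_[proj(s,X)[0]-cs,proj(t,X)[0]-ct]
r=least_squares(f,[.557,-.133,.19]);print("cap body centre (tri)",r.x,r.fun)
# baseline: same with vial in pocket known upright: s10 not; use initial offset of rays
for z in(.189,.1945): print(z,ray(s,cs,z),ray(t,ct,z))
for d,m,n in((s,ms,"s"),(t,mt,"t")):
    print(n,np.nanmedian(cloud(d)[m],0))
# glass colour in scene
P=cloud(s);h=cv2.cvtColor(s["frame"],cv2.COLOR_RGB2HSV);m=np.zeros(h.shape[:2],bool);m[192:210,258:276]=((h[...,0]>12)&(h[...,0]<35)&(h[...,1]>70))[192:210,258:276]
v,u=np.where(m);print("yellow",m.sum(),u.mean(),v.mean(),np.nanmedian(P[m],0))
for row in range(182,206):
    uu=np.where(m[row])[0]; 
    if len(uu)>3: print(row,uu.min(),uu.max())
E
```

```text
[262 183  10  10  83] [266.54216867 187.3373494 ]
[337 210   5   5  19] [338.84210526 211.84210526]
cap body centre (tri) [ 0.55789042 -0.13491303  0.1891975 ] [-0.26916722  0.07694442  0.1298464  -0.38125845]
0.189 [ 0.55858356 -0.13460599  0.189     ] [ 0.55694607 -0.13458604  0.189     ]
0.1945 [ 0.55436555 -0.14267059  0.1945    ] [ 0.55589082 -0.13350907  0.1945    ]
s [ 0.55696105 -0.13849331  0.19240974]
t [ 0.55601818 -0.13423615  0.1922539 ]
yellow 77 266.4155844155844 198.27272727272728 [ 0.55363946 -0.14401793  0.17202019]
195 263 269
196 262 271
197 261 272
198 261 272
199 261 272
200 261 272
201 262 271
```

```bash
python3 - <<'E'
from h import *
for n,c,yr,z in(("s9.npz",(255,232,280,250),(248,266),.0635),("s12.npz",(255,178,280,196),(192,210),.189)):
    s=dict(np.load(n))
    fr=s["frame"].astype(int).max(-1);x0,y0,x1,y1=c;m=np.zeros(fr.shape,np.uint8);m[y0:y1,x0:x1]=fr[y0:y1,x0:x1]<45
    k,l,st,ce=cv2.connectedComponentsWithStats(m);i=1+np.argmax(st[1:,4])
    h=cv2.cvtColor(s["frame"],cv2.COLOR_RGB2HSV);m=np.zeros(h.shape[:2],bool);sl=np.s_[yr[0]:yr[1],256:278];m[sl]=((h[...,0]>12)&(h[...,0]<35)&(h[...,1]>70))[sl]
    v,u=np.where(m);top=v.min();a=v<top+7
    X=ray(s,ce[i],z)
    vert=proj(s,[X,X-[0,0,.02]])
    print(n,"cap",ce[i],st[i][:4],X,"yellow upper",u[a].mean(),v[a].mean(),"vertical dir px",vert[1]-vert[0])
E
```

```text
s9.npz cap [266.30379747 241.5443038 ] [262 237  10  10] [ 0.56021846 -0.13170203  0.0635    ] yellow upper 266.06756756756755 251.05405405405406 vertical dir px [-0.04489353  7.84023016]
s12.npz cap [266.54216867 187.3373494 ] [262 183  10  10] [ 0.55858356 -0.13460599  0.189     ] yellow upper 266.4533333333333 198.17333333333335 vertical dir px [-0.04969193  9.57736373]
```

```bash
python3 - <<'E'
from station import manip, status
s=status.observe();print(s["time"],s["grip_width"],s["ft_force"])
print(manip.hand_in())
E
```

```text
37.0083 0.03752397644534547 [-0.4334439  -0.47312151 -1.22401381]
the job is handed in; nothing more can be done
None
```

The retaining arm is parked over the index post, and the vial is held up in the squeezed tongs about 12.5 cm above its pocket. I handed the job in at 37.0 s of the 58 s allowed. No verdict came back.

**What I did**
- **Arm:** I gripped the peg and swung it a quarter turn. It measured within about 0.02 rad of straight over the index post. The later pictures show it still there.
- **Tongs:** the gripper's 20 N minimum closes the tongs fully, so I could not carry them with the jaws open. I carried them closed and set them down with the jaws on the stand's front edge and the tail on the worktop. I let them spring open, then pushed them forward from behind until the jaws stood round the vial. I squeezed them there with 50 N and lifted straight up.
- **Other things:** the gripper itself never came near the vial. In the last pictures the other vial, dish and beaker look undisturbed. I did not measure them, or check the check weight.

**Last checks**
- **Grip:** the fingers read 37.5 mm, close to the 38 mm expected with the tongs on the vial. The wrist carries about 1.2 N, roughly the weight of tongs and vial.
- **Height:** the two cameras put the cap at 0.189 m, which agrees with the lift.
- **Upright:** the tongs are still pitched about 0.14 rad nose-up from where they were resting. In the scene picture the vial leans about 0.015 rad along the tongs.

**Disagreement:** sideways the evidence is weaker. The cap sits 1.7 mm off the jaw point, about 0.06 rad, which is within the 2 mm calibration. The vial's apparent length in the same picture suggested up to 0.12 rad, but it is only good to about 0.1 rad. I did not correct for either.

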